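# Load the test fixture and close its heavy cover

### The arm

A 6-joint arm with a two-finger parallel gripper is mounted at the origin on the work surface. World frame = base frame: x ahead of the robot, y to its left, z up, the work surface at z = 0. Lengths are in m, angles in rad, forces in N, time in s.
With the tool pointing down it reaches from about 0.3 to 0.775 m from the base axis. Payload 14.6 kg.
Tool frame: the origin (TCP) lies on the centre line of the jaws, within the pads' length; the fingertips stand 19 mm ahead of it and the grasp point (between the pads) is the TCP; z points along the fingers, y is the line along which they close (so a half turn about z gives the same grasp; the last joint's range is limited). The gripper opens to 94 mm and grips with 3 to 60 N. Pads are 16 mm wide; open, the fingers measure 119 mm over their backs; the gripper's body (75 mm by 177 mm) begins 78 mm behind the grasp point.
Start: joints at [-1.389, 0.3, 1.521, -0, 1.321, -0.067], TCP at [0.135, -0.533, 0.224] pointing down, gripper open.
Joint ranges: [-3.03, 3.03], [-0.79, 2.21], [0.23, 2.52], [-1.04, 4.18], [0, 3.07], [-2.55, 2.55]. Speed limits (rad/s): [2.22, 2.22, 2.57, 3.14, 3.14, 3.14].

### API

Orientations are given as a rotation vector (axis times angle).
In Python, from plant import ctrl, vision, order gives the robot as it stands. The module is installed in compiled form; this text tells all that it offers.
- The arm moves only by the tool play_rows, never from a script. Its argument "moves" is a list of rows, each a list of 3 entries, a list of its own where there are three numbers: the shift along the world's x, y, z in m, then the turn about the world's z in rad, then the closure, from 0 (fully open) to 1 (shut). In form: [[[dx, dy, dz], yaw, fingers], ...]. A call has 1 to 8 rows; each row shifts and turns the commanded pose from where the row before left it; what a row does not reach is not made up. A row lasts 1/10 s, in which the tool goes at most 50 mm and 8.59 degrees, less where a joint would pass 70% of its speed; a pose out of reach is approached as far as the arm can. A call is refused whole if a number of a shift passes 0.05 or a number of a turn 0.15, either way. A call with a gripper value outside its range is refused whole. The fingers move at their own pace and stop on an object; "grip_force" is the grip in N (left out, the last holds). Time passes only in rows, so rows that do not move let the fingers close. It gives the time, the measured TCP pose, the force, the opening and the grip force at its end, in the units of the state.
- ctrl.sense(): the state, without advancing time (a new reading comes with each control period).
- vision.capture(name): name is "scene" or "top" or "wrist"; returns the picture (384x512x3 uint8, blue, green, red); there is no depth.
- vision.camera_params(name): a dict with "fx", "fy", "cx", "cy" (pixels), "R" (3x3) and "t" (3): a world point X has camera coordinates R X + t; the wrist camera has in their place "hand_eye" (4x4, takes a point from camera to tool coordinates, whose origin is the TCP and whose axes are the flange's). Camera axes: x right, y down, z forward; pixel columns grow to the right and rows downward; lengths in m; the calibration is good to about 2 mm. The wrist camera is an equidistant fisheye: a pixel r from the principal point sees the ray r / f radians off the axis. A picture is of the moment at which its call begins: read the wrist's pose just before it. camera_params takes no time and is no camera call.
- order.sign_off(): hands the job in; it is judged then, once.
The state is a dict: "time": time; "joint_pos": joint angles; "qd": joint speeds; "joint_efforts": joint torques, N m; "tcp_pos": TCP position; "orientation": TCP orientation; "contact_force": force on the tool from outside, world axes, zero at the start; "torque": the same for the moment, N m; "opening": finger opening in m; "gripper_force": force on a finger pad.
Only numpy, scipy, OpenCV 4.12 (cv2) and the standard library are available. Lean on these libraries where they do the work, as an engineer would, in place of code of your own. Each camera call takes 0.05 s, during which the arm holds its last target. There are 200 camera calls.

### The job

Set the dark meter module with the green display flat into the nest of the white test fixture, then bring the fixture's heavy hinged cover down under control, never letting it fall or slam, and press it down until the spring catch snaps over the keeper and holds it shut. Do not force it hard onto its stop studs (15 N at most), do not drop the module, and leave everything else on the desk where it is.

Things in the scene. Friction and masses are not known exactly. Their poses are not given: they have to be found in the camera images.
- module: the meter module to be tested: dark grey box 100 (own x) x 56 (own y) x 34 mm high, 0.15 to 0.31 kg, yellow-green display on top. Origin: centre of its underside. It starts flat on the desk, its place swapped with the spare's at random. It fits the nest either way round
- fixture: white polymer test fixture fixed to the desk: open tub 190 (x) x 240 (y) mm, rim 72 mm above the desk, inside 166 x 216 mm. Origin: centre of its underside at desk height; its -x side is the front, with the latch plate; the cover hinge runs along its rear (+x) rim
- nest (a point): centre of the top of the copper-coloured contact bed in the tub, at fixture (0, 0, 36) mm, axes as the fixture's. The module lies on it, long side along fixture x. Dark L-shaped corner locators (tops 57 mm above the desk, flared outward by 4 mm from 46 mm up, legs 18 mm) leave 3 mm play all round; the middles of the long sides are open, over 70 mm free beside each
- bed (a joint): how far the sprung contact bed is pressed straight down, in m, 0 = up. It yields only above 16 N, then 1.2 N more for every mm; 0.002 to 0.006 when the cover is latched on the module. Not latched, it lifts the cover again to about 0.04 rad or more
- cover (a joint): angle of the cover, rad: 0 = level, 1.57 = upright; starts open at 1.40 to 1.75. Hinge friction (0.3 N m) holds it only near upright; below about 1.2 it falls unless carried (0.76 to 1.04 kg, centre of mass about 95 mm from the hinge). It comes to rest, unlatched, at about 0.05 to 0.11 on module and catch and can be let go there. Latched it reads -0.01 to 0.03, as the latch plate is set
- latchplate: slotted aluminium plate on the fixture's front, screwed tight up to 3 mm higher or lower each time (origin: fixture origin, plus that setting in z). Carries the spring catch (at its middle, top 113 mm above this origin) and two rigid 10 mm stop studs at (-89, +-95) mm, tops 80 mm above this origin. The studs stop a cover pressed on 1.5 mm past the latched place
- keeper (a point): centre of the round keeper bar (6 mm diameter, 40 mm long) on the cover's front edge, at (-197, 0, 6) mm in the frame of cover_hinge. Going down it pushes the catch aside; pressed far enough (5 to 11 N at cover_front), the catch snaps over it, the load drops a few N, then rises steeply on the studs. Latched it lies about 87 mm above latchplate's origin
- cover_hinge (a point): point on the hinge axis at mid width, at fixture (95, 0, 80) mm. The hinge axis is parallel to the fixture's y axis. The frame turns with the cover, which reaches from here along its own -x: 190 mm deep, 240 mm wide, 24 mm thick, with a panel raised another 10 mm from 25 to 115 mm from the hinge
- cover_handle (a point): middle of the black round bar (12 mm diameter, 120 mm long, parallel to the hinge) of the bow handle on the cover's outer face, at (-140, 0, 69) mm in the frame of cover_hinge. 39 mm clear between bar and face. With the cover upright the bar is on the side away from the robot, 220 mm above the desk, the cover's free edge 50 mm higher
- cover_front (a point): spot for pressing on the cover's outer face, on its middle line, at (-172, 0, 24) mm in the frame of cover_hinge: 18 mm from the front edge, 26 mm in front of the handle bar's near side; 104 mm above the desk, facing up, when the cover is level
- spare: yellow blank spare module without display, 100 x 56 x 34 mm; bystander, leave alone. Origin: centre of its underside
- multimeter: orange hand-held multimeter, 160 x 78 x 40 mm; bystander. Origin: centre of its underside
- mug: blue mug, 80 mm across, 92 mm high; bystander. Origin: centre of its underside
- driver: screwdriver lying flat, 180 mm long; bystander. Origin: centre of its underside
- tape: blue roll of tape lying flat, 90 mm across, 19 mm high; bystander. Origin: centre of its underside
- fluxjar: small jar with red cap, 60 mm across, 65 mm high; bystander. Origin: centre of its underside
- screwtray: open grey plastic tray, 120 x 90 x 28 mm; bystander. Origin: centre of its underside
There are look-alikes about, which are no part of the job. There is more than one size of the module; the one meant has the size given above.

How it is judged:
On the way:
1. the module lies flat in the nest, released, with the cover still open (x of module in the frame of nest between -0.005 and 0.005 m and y of module in the frame of nest between -0.005 and 0.005 m and z of module in the frame of nest below 0.003 m and angle between module's own z axis and vertical below 0.06 rad and angle between the x axis of module and the x axis of fixture, either way round below 0.1 rad and contact force between each of the arm, the fingers and module below 0.1 N and value of joint cover above 0.6 rad), for 0.2 s.
At the end, for the whole second after the job is handed in: the module lies in the nest (within 5 mm of the nest's centre along its x and y, flat, long side along fixture x within 0.1 rad) and the cover is latched: the keeper's centre stays lower than 89.5 mm above the latch plate's origin, with the robot touching nothing (x of module in the frame of nest between -0.005 and 0.005 m and y of module in the frame of nest between -0.005 and 0.005 m and z of module in the frame of nest below 0.003 m and angle between module's own z axis and vertical below 0.06 rad and angle between the x axis of module and the x axis of fixture, either way round below 0.1 rad and z of keeper in the frame of latchplate below 0.0895 m and linear speed of module below 0.01 m/s).
It fails at once if the cover falls or slams: it swings down faster than 1.5 rad/s anywhere above the last 0.06 rad (velocity of joint cover below -1.5 rad/s and value of joint cover above 0.06 rad).
It fails at once if the cover is forced onto the stop studs of the latch plate with more than 15 N (contact force between cover and latchplate above 15 N).
It fails at once if the module is dropped: it moves faster than 0.4 m/s with no finger on it (contact force between the fingers and module below 0.05 N and linear speed of module above 0.4 m/s).
It fails at once if a bystander is pushed more than 30 mm or tipped over (distance of any of spare, multimeter, mug, driver, tape, fluxjar, screwtray from where it was at the start of the episode above 0.03 m or angle between any of spare, multimeter, mug, tape, fluxjar, screwtray's own z axis and vertical above 0.5 rad).
It also fails if it takes over 72 s, if anything falls off the work surface, if the arm or the gripper's body presses on something with over 40 N, if the wrist force passes 120 N, or if a joint passes its speed limit or range.

## Working session

There is one attempt and no reset: what is moved stays moved. The work goes in short steps, Python scripts to look and compute and a tool call to move; the robot and the scene stay as the last step left them, time stands still between calls to the robot, and variables do not carry over. Pictures are saved under pics/ and viewed, at most 12 in all, crops included, and the job is handed in when it is done.

Besides the shell and the picture viewer there is one more tool, called after "Call:" as name([rows], argument=value, ...), one row to a line, values as JSON. play_rows: Moves the arm, as the interface text tells. Its arguments: {"type":"object","properties":{"moves":{"type":"array","items":{"type":"array"}},"grip_force":{"type":"number"}},"required":["moves"]}

```bash
mkdir -p pics
python3 - <<'E'
from plant import ctrl, vision
import cv2,numpy as np
for n in ("scene","top"):
    p=vision.camera_params(n); print(n,p['fx'],p['cx'],p['cy'],np.round(np.array(p['R']),3).tolist(),np.round(p['t'],3).tolist())
    cv2.imwrite(f"pics/{n}0.png",cv2.resize(vision.capture(n),(800,600),interpolation=cv2.INTER_CUBIC))
p=vision.camera_params("wrist");print(p)
print(ctrl.sense())
E
```

```text
scene 427.8764027739516 258.13840684317114 189.43243155524527 [[-0.86, 0.51, -0.008], [0.425, 0.708, -0.564], [-0.282, -0.489, -0.826]] [0.472, -0.119, 1.629]
top 465.18658872436845 256.6560046693695 189.97780412159946 [[0.019, -1.0, -0.005], [-0.993, -0.018, -0.118], [0.117, 0.007, -0.993]] [-0.054, 0.56, 1.511]
{'fx': 297.3186396354542, 'fy': 297.3186396354542, 'cx': 257.23424799830576, 'cy': 192.9251498888871, 'hand_eye': array([[-8.39988546e-04, -9.70013908e-01, -2.43047963e-01,
         7.14197893e-02],
       [ 9.99999595e-01, -8.93255244e-04,  1.08957114e-04,
        -4.09878147e-04],
       [-3.22793783e-04, -2.43047773e-01,  9.70014266e-01,
        -1.60480840e-01],
       [ 0.00000000e+00,  0.00000000e+00,  0.00000000e+00,
         1.00000000e+00]])}
{'time': 0.1, 'joint_pos': array([-1.38857464e+00,  3.00411183e-01,  1.52152637e+00,  1.94982941e-05,
        1.32071147e+00, -6.66208637e-02]), 'qd': array([ 0.00046662, -0.00025235, -0.00204608,  0.00120825,  0.00105916,
        0.00068754]), 'joint_efforts': array([ 1.36826078e-03, -5.32644618e+01, -3.53281581e+01,  7.09089939e-02,
        2.35308800e-02, -6.63906690e-05]), 'tcp_pos': array([ 0.13540563, -0.53284259,  0.22394233]), 'orientation': array([-3.11626046e+00, -3.89734690e-01,  6.62133087e-05]), 'contact_force': array([-0.25399026,  0.27145697,  0.03149115]), 'torque': array([-0.05560038, -0.07518969, -0.04221177]), 'gripper_force': 0.0, 'opening': 0.09386177325240806}
```

View pics/top0.png

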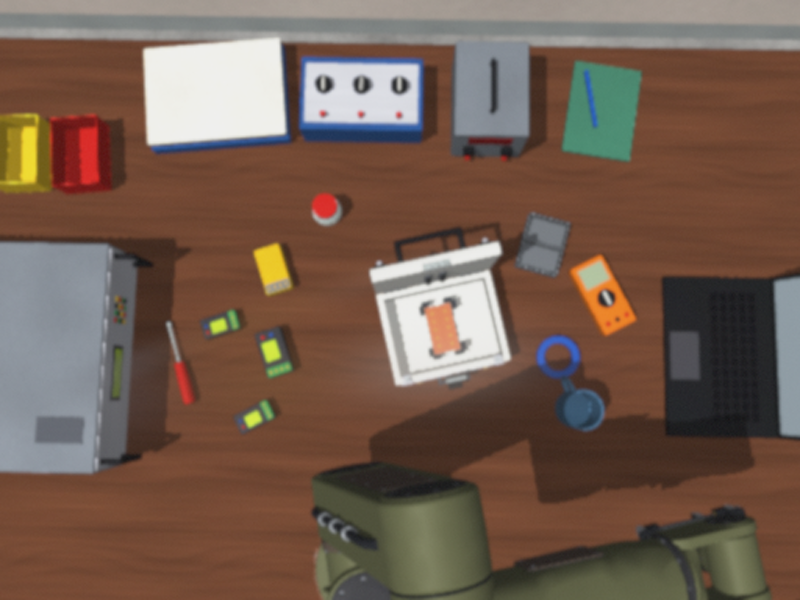

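View pics/scene0.png

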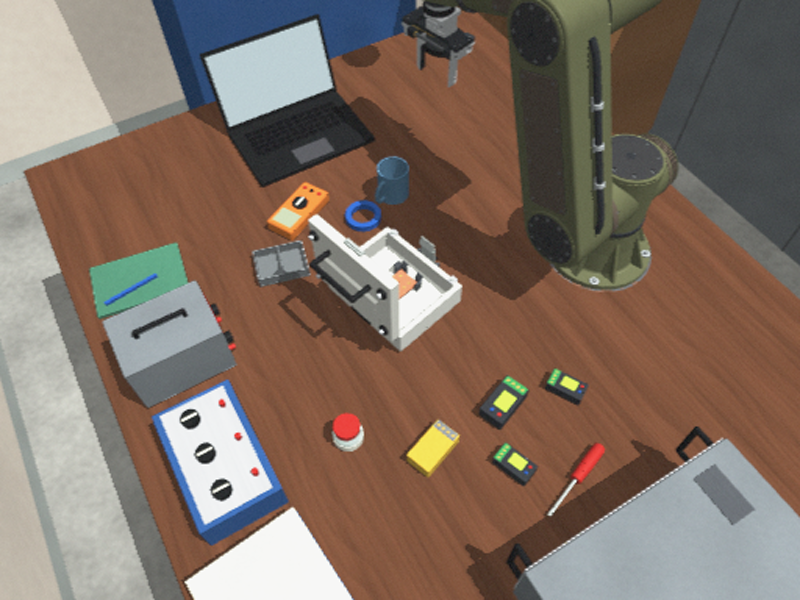

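The top view shows the module at about (273,351), 800x600 px. The small look-alikes are at (221,323) and (255,416), and the spare is at (272,268). The fixture's bed is at (442,328), the latch at (457,379), and the cover stands upright with its handle bar near (430,240).

```bash
cat > h.py <<'E'
import numpy as np,cv2
from plant import ctrl,vision
from scipy.spatial.transform import Rotation as Ro
def back(n,u,v,z,s=1.5625):
    p=vision.camera_params(n);R=np.array(p['R']);t=np.array(p['t'])
    d=R.T@np.array([((u+.5)/s-.5-p['cx'])/p['fx'],((v+.5)/s-.5-p['cy'])/p['fy'],1]);c=-R.T@t
    return c+d*(z-c[2])/d[2]
def proj(n,X,s=1.5625):
    p=vision.camera_params(n);q=np.array(p['R'])@X+np.array(p['t'])
    return (np.array([p['cx']+p['fx']*q[0]/q[2],p['cy']+p['fy']*q[1]/q[2]])+.5)*s-.5
def wback(pose,u,v,z):
    p=vision.camera_params("wrist");a=np.array([u-p['cx'],v-p['cy']]);r=np.hypot(*a);th=r/p['fx']
    d=np.array([*(a/max(r,1e-9)*np.sin(th)),np.cos(th)]);H=p['hand_eye'];R=Ro.from_rotvec(pose[1]).as_matrix()
    d=R@H[:3,:3]@d;c=np.array(pose[0])+R@H[:3,3]
    return c+d*(z-c[2])/d[2]
E
python3 - <<'E'
from h import *
for nm,u,v,z in [("mod display",271,351,.034),("mod top end green",282,370,.034),("modother",264,331,.034),("bed",442,328,.036),("bedt",436,305,.036),("bedb",448,352,.036),("rimFL",398,385,.072),("rimFR",511,360,.072),("rimRR",497,277,.072),("catch",457,378,.105),("covtopL",371,269,.27),("covtopR",500,242,.27),("handL",397,244,.22),("handR",462,231,.22)]:
    print(nm,back("top",u,v,z).round(4))
im=vision.capture("top")
cr=[cv2.resize(im[190:255,150:215],(390,390),interpolation=cv2.INTER_CUBIC),cv2.resize(im[145:255,228:338],(390,390),interpolation=cv2.INTER_CUBIC)]
cv2.imwrite("pics/crop1.png",np.hstack(cr))
E
```

```text
mod display [0.4411 0.229  0.034 ]
mod top end green [0.4017 0.2043 0.034 ]
modother [0.483  0.2455 0.034 ]
bed [ 0.4961 -0.1303  0.036 ]
bedt [ 0.5447 -0.117   0.036 ]
bedb [ 0.4459 -0.1436  0.036 ]
rimFL [ 0.3752 -0.0402  0.072 ]
rimFR [ 0.4303 -0.2706  0.072 ]
rimRR [ 0.6016 -0.2414  0.072 ]
catch [ 0.3913 -0.1581  0.105 ]
covtopL [0.5826 0.0107 0.27  ]
covtopR [ 0.6363 -0.2218  0.27  ]
handL [ 0.6389 -0.0346  0.22  ]
handR [ 0.666  -0.1566  0.22  ]
```

View pics/crop1.png

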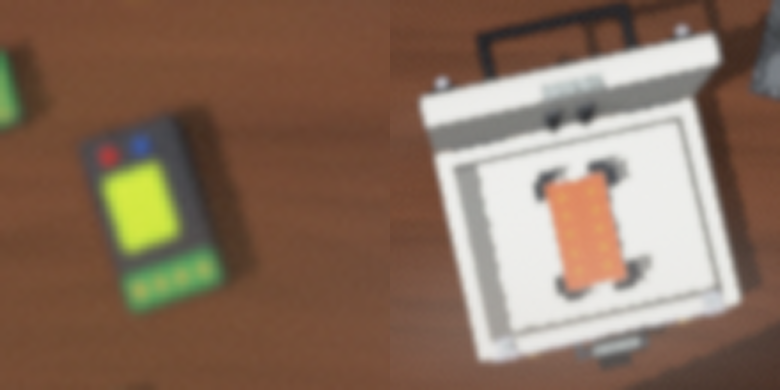

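The crop shows the module's top corners at (82,145), (172,115), (222,284) and (130,312). In the right half, the bed corners are at (545,185), (605,172), (627,278) and (568,290). The rim front corners are at (480,360) and (740,298).

Run:
```python
from h import *
def b(pts,z,s,o):
    return np.array([back("top",(u+.5)/s-.5+o[0],(v+.5)/s-.5+o[1],z,1)[:2] for u,v in pts])
M=b([(82,145),(172,115),(222,284),(130,312)],.034,6,(150,190))
print(M.round(4),M.mean(0),[np.linalg.norm(M[i]-M[i-1]).round(4) for i in range(4)])
d=(M[0]+M[1]-M[2]-M[3])/2;print("yaw",np.arctan2(d[1],d[0]))
s=390/110;o=(228,145)
B=b([(155,185),(215,172),(237,278),(178,290)],.036,s,o);d=(B[0]+B[1]-B[2]-B[3])/2
print(B.round(4),B.mean(0),np.arctan2(d[1],d[0]),[np.linalg.norm(B[i]-B[i-1]).round(4) for i in range(4)])
F=b([(90,360),(350,298)],.072,s,o);d=F[1]-F[0];yaw=np.arctan2(d[1],d[0])+np.pi/2
print(F,np.linalg.norm(d),yaw,F.mean(0)+.095*np.array([np.cos(yaw),np.sin(yaw)]))
```

```text
[[0.4757 0.2635]
 [0.4932 0.2146]
 [0.4011 0.1837]
 [0.385  0.2334]] [0.43876199 0.22378042] [np.float64(0.0956), np.float64(0.0519), np.float64(0.0971), np.float64(0.0523)]
yaw 0.32233629141017395
[[ 0.5382 -0.0923]
 [ 0.5515 -0.1481]
 [ 0.4531 -0.1696]
 [ 0.4409 -0.1151]] [ 0.49592865 -0.13127705] 0.22213441174134033 [np.float64(0.0999), np.float64(0.0573), np.float64(0.1007), np.float64(0.0558)]
[[ 0.37518803 -0.03536457]
 [ 0.43518331 -0.26899412]] 0.24120987476207012 0.25136517679782555 [ 0.49720018 -0.12855033]
```

Call:
play_rows([
  [[0.01, 0.03, 0.04], 0.14, 0],
  [[0.02, 0.035, 0.04], 0.14, 0],
  [[0.02, 0.035, 0.03], 0.14, 0],
  [[0.02, 0.035, 0.02], 0.14, 0],
  [[0.02, 0.035, 0.01], 0.14, 0],
  [[0.02, 0.035, 0], 0.14, 0],
  [[0.02, 0.035, 0], 0.14, 0],
  [[0.02, 0.035, 0], 0.14, 0],
])

```text
time: 0.95
tcp_pos: [0.2831, -0.2615, 0.3587]
orientation: [2.429, 1.993, 0.0]
contact_force: [1.3, -0.4, 0.1]
opening: 0.094
gripper_force: 0.0
```

Call:
play_rows([
  [[0.01, 0.035, 0], 0.14, 0],
  [[0.01, 0.035, 0], 0.14, 0],
  [[0.01, 0.035, 0], 0.14, 0],
  [[0.01, 0.035, 0], 0.14, 0],
  [[0.01, 0.035, 0], 0.14, 0],
  [[0.01, 0.035, 0], 0.14, 0],
  [[0.01, 0.035, 0], 0.14, 0],
  [[0.01, 0.035, -0.01], 0.14, 0],
])

```text
time: 1.75
tcp_pos: [0.363, 0.0186, 0.3495]
orientation: [0.998, 2.977, 0.001]
contact_force: [0.0, -0.2, -1.2]
opening: 0.0938
gripper_force: 0.0
```

Call:
play_rows([
  [[0.01, 0.035, -0.02], 0.14, 0],
  [[0.01, 0.035, -0.03], 0.14, 0],
  [[0.01, 0.035, -0.03], 0.14, 0],
  [[0.01, 0.035, -0.03], 0.14, 0],
  [[0.01, 0.035, -0.03], 0.14, 0],
  [[0.005, 0.03, -0.03], 0.14, 0],
  [[0, 0, -0.01], 0.13, 0],
  [[0, 0, 0], 0, 0],
])

```text
time: 2.55
tcp_pos: [0.4169, 0.2222, 0.1669]
orientation: [0.501, -3.098, 0.002]
contact_force: [-0.1, -0.0, 0.6]
opening: 0.0944
gripper_force: 0.0
```

Run:
```python
from h import *
s=ctrl.sense();R=Ro.from_rotvec(s['orientation']).as_matrix();print(s['tcp_pos'],np.arctan2(R[1,0],R[0,0]),s['joint_pos'].round(2))
im=vision.capture("wrist");cv2.imwrite("pics/w1.png",cv2.resize(im,(800,600),interpolation=cv2.INTER_CUBIC))
np.savez("w1.npz",p=s['tcp_pos'],o=s['orientation'])
```

```text
[0.41685459 0.22220832 0.16692228] -2.820967132183046 [ 0.41  0.19  1.8  -0.    1.16 -1.48]
```

View pics/w1.png

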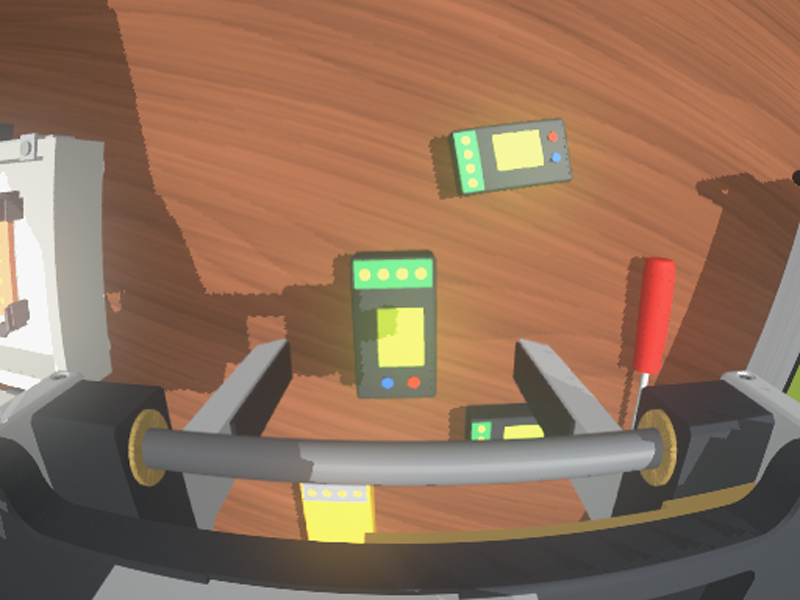

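The wrist picture shows the module's top corners at about (353,258), (433,252), (436,396) and (358,397). A look-alike is at (505,425), under the right finger's line.

Run:
```python
from h import *
w=np.load("w1.npz");P=(w['p'],w['o']);k=1.5625
f=lambda u,v,z:wback(P,(u+.5)/k-.5,(v+.5)/k-.5,z)[:2]
C=np.array([f(*c,.034) for c in [(353,258),(433,252),(436,396),(358,397)]])
d=(C[2]+C[3]-C[0]-C[1])/2
print(C.round(4),C.mean(0),np.arctan2(d[1],d[0]),[np.linalg.norm(C[i]-C[i-1]).round(4) for i in range(4)])
print("lookalike",f(466,410,.025),f(545,410,.025),f(470,440,.025), back("top",221,323,.02),back("top",203,330,.02),back("top",240,315,.02))
```

```text
[[0.4031 0.1846]
 [0.3834 0.2319]
 [0.4772 0.2671]
 [0.4952 0.2158]] [0.43970207 0.22484996] 0.3428842580427077 [np.float64(0.0973), np.float64(0.0513), np.float64(0.1003), np.float64(0.0544)]
lookalike [0.48519749 0.29402854] [0.46832508 0.35233023] [0.50831101 0.306408  ] [0.49933482 0.34087676 0.02      ] [0.48365705 0.37860882 0.02      ] [0.5172294  0.30102426 0.02      ]
```

Call:
play_rows([
  [[0.011, 0.001, -0.02], 0.015, 0],
  [[0.011, 0.001, -0.03], 0, 0],
  [[0, 0, -0.03], 0, 0],
  [[0, 0, -0.03], 0, 0],
  [[0, 0, -0.02], 0, 0],
  [[0, 0, -0.012], 0, 0],
  [[0, 0, 0], 0, 0],
], grip_force=20)

```text
time: 3.3
tcp_pos: [0.4397, 0.2236, 0.0265]
orientation: [0.515, -3.098, 0.0]
contact_force: [-0.0, -0.7, 0.0]
opening: 0.094
gripper_force: 0.0
```

Call:
play_rows([
  [[0, 0, 0], 0, 1],
  [[0, 0, 0], 0, 1],
  [[0, 0, 0], 0, 1],
  [[0, 0, 0], 0, 1],
  [[0, 0, 0], 0, 1],
  [[0, 0, 0], 0, 1],
])

```text
time: 3.9
tcp_pos: [0.4398, 0.2241, 0.027]
orientation: [-0.519, 3.098, 0.0]
contact_force: [-0.9, -0.1, 4.0]
opening: 0.0559
gripper_force: 20.0
```

Call:
play_rows([
  [[0, 0, 0.02], 0, 1],
  [[0, 0, 0.035], 0, 1],
  [[0, 0, 0.04], 0, 1],
  [[0, -0.01, 0.04], 0, 1],
  [[0, -0.03, 0.04], 0, 1],
  [[0.01, -0.04, 0.03], -0.05, 1],
  [[0.01, -0.04, 0.02], -0.05, 1],
  [[0.01, -0.03, 0], 0, 1],
])

```text
time: 4.7
tcp_pos: [0.4704, 0.0729, 0.254]
orientation: [-0.36, 3.116, -0.001]
contact_force: [0.4, 0.8, -2.0]
opening: 0.056
gripper_force: 20.0
```

Call:
play_rows([
  [[0.01, -0.025, 0], 0, 1],
  [[0, -0.01, 0], 0, 1],
  [[0, 0, 0], 0, 1],
  [[0, 0, 0], 0, 1],
])

```text
time: 5.1
tcp_pos: [0.4792, 0.0405, 0.251]
orientation: [0.364, -3.12, -0.0]
contact_force: [0.1, -0.5, -1.8]
opening: 0.056
gripper_force: 20.0
```

Run:
```python
from h import *
s=ctrl.sense();R=Ro.from_rotvec(s['orientation']).as_matrix();print(s['tcp_pos'],np.arctan2(R[1,0],R[0,0]),s['contact_force'],s['opening'])
im=vision.capture("wrist");cv2.imwrite("pics/w2f.png",im);cv2.imwrite("pics/w2.png",cv2.resize(im,(800,600),interpolation=cv2.INTER_CUBIC))
np.savez("w2.npz",p=s['tcp_pos'],o=s['orientation'])
```

```text
[0.47916927 0.04048015 0.25095928] -2.909261291291507 [ 0.12745703 -0.4700662  -1.83611887] 0.05600727883406877
```

View pics/w2.png

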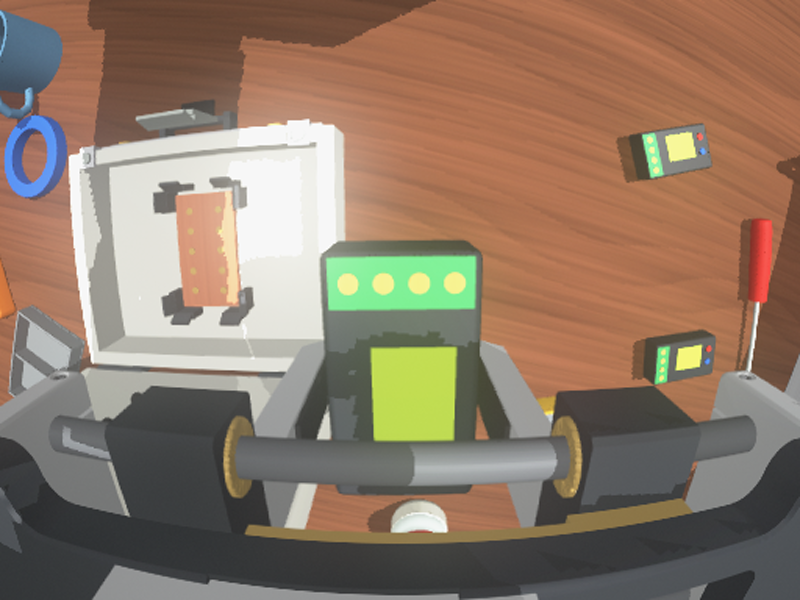

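The wrist picture shows the bed at about (177,195), (235,190), (241,304) and (184,307), with the rim front corners near (72,155) and (337,126). I'll enlarge it to read the corners closer.

Run:
```python
import cv2
im=cv2.imread("pics/w2f.png")[65:245,35:230]
cv2.imwrite("pics/w2c.png",cv2.resize(im,None,fx=3.3,fy=3.3,interpolation=cv2.INTER_CUBIC))
```

```text
(no output)
```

View pics/w2c.png

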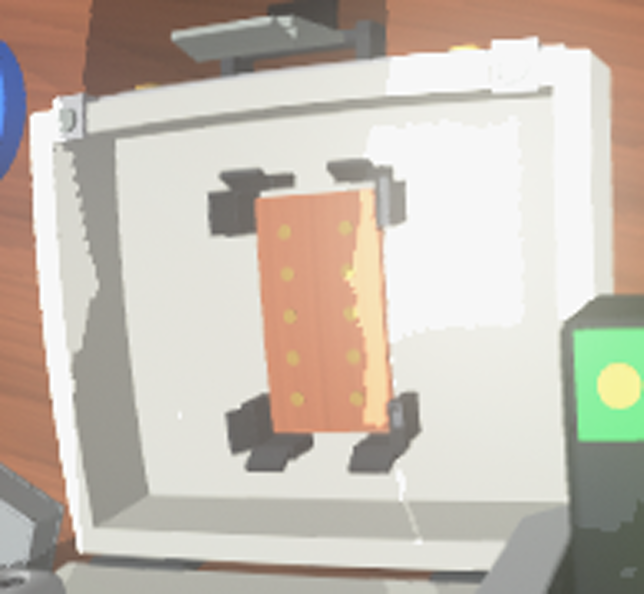

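The crop shows the bed corners at (257,197), (374,188), (390,431) and (272,433). The rim's outer front corners are at (31,113) and (592,48).

Run:
```python
from h import *
w=np.load("w2.npz");P=(w['p'],w['o']);k=3.3
f=lambda u,v,z:wback(P,(u+.5)/k-.5+35,(v+.5)/k-.5+65,z)[:2]
def rep(n,C,d):print(n,C.round(4).tolist(),C.mean(0),np.arctan2(d[1],d[0]),[np.linalg.norm(C[i]-C[i-1]).round(4) for i in range(len(C))])
C=np.array([f(*c,.036) for c in [(257,197),(374,188),(390,431),(272,433)]])
rep("bed",C,(C[2]+C[3]-C[0]-C[1])/2)
G=np.array([f(*c,.036) for c in [(284,232),(345,228),(356,398),(297,399)]])
rep("dots",G,(G[2]+G[3]-G[0]-G[1])/2)
F=np.array([f(*c,.072) for c in [(31,113),(592,48)]]);d=F[1]-F[0];y=np.arctan2(d[1],d[0])-np.pi/2
print("rim",F,np.linalg.norm(d),y,F.mean(0)+.095*np.array([np.cos(y),np.sin(y)]))
# module in gripper
g=lambda u,v:wback(P,(u+.5)/1.5625-.5,(v+.5)/1.5625-.5,P[0][2]+.007)
R=Ro.from_rotvec(P[1]).as_matrix()
for c in [(324,257),(479,255)]: print("mod front corners tool", (R.T@(g(*c)-P[0])).round(4))
```

```text
bed [[0.4548, -0.1667], [0.4423, -0.1147], [0.5388, -0.091], [0.5526, -0.145]] [ 0.49713884 -0.12936903] 0.22966159853531512 [np.float64(0.1002), np.float64(0.0535), np.float64(0.0994), np.float64(0.0557)]
dots [[0.4669, -0.1514], [0.4604, -0.1242], [0.5284, -0.108], [0.535, -0.1348]] [ 0.49767013 -0.12958664] 0.23640209432913534 [np.float64(0.0701), np.float64(0.028), np.float64(0.07), np.float64(0.0277)]
rim [[ 0.43266084 -0.26809305]
 [ 0.37642113 -0.03367451]] 0.24107044314693302 0.23546130055750458 [ 0.49691964 -0.12872108]
mod front corners tool [ 0.0459 -0.026  -0.007 ]
mod front corners tool [ 0.0466  0.0262 -0.007 ]
```

Call:
play_rows([
  [[0.003, -0.02, 0], 0.002, 1],
  [[0.003, -0.035, 0], 0, 1],
  [[0.003, -0.04, 0], 0, 1],
  [[0.004, -0.04, 0], 0, 1],
  [[0.004, -0.025, -0.01], 0, 1],
  [[0, -0.01, -0.03], 0, 1],
  [[0, 0, -0.04], 0, 1],
  [[0, 0, -0.04], 0, 1],
])

```text
time: 5.95
tcp_pos: [0.4967, -0.1295, 0.13]
orientation: [-0.368, 3.119, -0.0]
contact_force: [0.4, -0.2, -2.1]
opening: 0.0563
gripper_force: 20.0
```

Call:
play_rows([
  [[0, 0, -0.025], 0, 1],
  [[0, 0, -0.01], 0, 1],
  [[0, 0, 0], 0, 1],
  [[0, 0, 0], 0, 1],
])

```text
time: 6.35
tcp_pos: [0.4973, -0.13, 0.0975]
orientation: [-0.368, 3.118, -0.001]
contact_force: [0.1, 0.7, -2.0]
opening: 0.0559
gripper_force: 20.0
```

Run:
```python
from h import *
s=ctrl.sense();R=Ro.from_rotvec(s['orientation']).as_matrix();print(s['tcp_pos'],np.arctan2(R[1,0],R[0,0])%6.2832,s['contact_force'],s['opening'])
im=vision.capture("wrist");im=im[20:330,80:440];cv2.imwrite("pics/w3.png",cv2.resize(im,None,fx=1.9,fy=1.9,interpolation=cv2.INTER_CUBIC))
```

```text
[ 0.4973047  -0.12998857  0.09746076] 3.3764360244420795 [ 0.07205497  0.66130838 -2.04624695] 0.055900683206263596
```

View pics/w3.png

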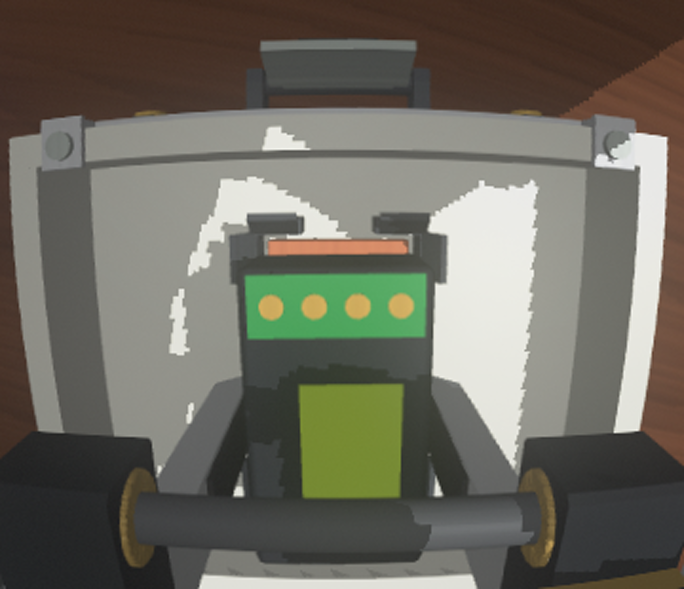

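The module sits centred between the locators. The bed is visible at its front, at rows 238 to 254. I'll lower it now.

Call:
play_rows([
  [[-0.001, 0, -0.01], 0, 1],
  [[0, 0, -0.01], 0, 1],
  [[0, 0, -0.006], 0, 1],
  [[0, 0, -0.004], 0, 1],
  [[0, 0, -0.002], 0, 1],
  [[0, 0, 0], 0, 1],
])

```text
time: 7.0
tcp_pos: [0.4955, -0.1302, 0.0639]
orientation: [0.367, -3.12, -0.0]
contact_force: [-0.4, -0.9, -1.3]
opening: 0.0561
gripper_force: 20.0
```

Call:
play_rows([
  [[0, 0, -0.001], 0, 1],
  [[0, 0, -0.001], 0, 1],
  [[0, 0, 0], 0, 1],
])

```text
time: 7.3
tcp_pos: [0.4958, -0.1303, 0.063]
orientation: [-0.367, 3.119, -0.001]
contact_force: [-3.0, 1.8, 7.1]
opening: 0.0558
gripper_force: 20.0
```

Call:
play_rows([
  [[0, 0, 0], 0, 0.6],
  [[0, 0, 0], 0, 0.3],
  [[0, 0, 0], 0, 0.1],
  [[0, 0, 0], 0, 0.1],
  [[0, 0, 0], 0, 0.1],
])

```text
time: 7.8
tcp_pos: [0.4956, -0.1302, 0.0622]
orientation: [-0.367, 3.12, -0.0]
contact_force: [-0.4, -0.4, -0.1]
opening: 0.0833
gripper_force: 0.0
```

Call:
play_rows([
  [[0, 0, 0.01], 0, 0.1],
  [[0, 0, 0.025], 0, 0.1],
  [[0, 0, 0.04], 0, 0.1],
  [[0, 0, 0.045], 0, 0.1],
  [[0, 0, 0.045], 0, 0.1],
  [[-0.01, 0, 0.045], 0, 0.1],
  [[-0.01, 0, 0.03], 0, 0.1],
  [[0, 0, 0], 0, 0.1],
])

```text
time: 8.6
tcp_pos: [0.4757, -0.1305, 0.3073]
orientation: [-0.366, 3.113, -0.006]
contact_force: [-0.4, 0.2, 0.2]
opening: 0.0845
gripper_force: 0.0
```

Run:
```python
from h import *
s=ctrl.sense();R=Ro.from_rotvec(s['orientation']).as_matrix();print(s['tcp_pos'],np.arctan2(R[1,0],R[0,0])%6.2832,s['contact_force'],s['opening'])
np.savez("w4.npz",p=s['tcp_pos'],o=s['orientation'])
im=vision.capture("wrist");cv2.imwrite("pics/w4f.png",im)
a=cv2.resize(im[60:330,100:420],None,fx=1.2,fy=1.2,interpolation=cv2.INTER_CUBIC)
sc=vision.capture("scene");sc=cv2.resize(sc[120:240,180:310],None,fx=2.7,fy=2.7,interpolation=cv2.INTER_CUBIC)
print(a.shape,sc.shape)
cv2.imwrite("pics/w4.png",np.hstack([a[:324],sc[:324]]))
```

```text
[ 0.47570797 -0.13048205  0.3073079 ] 3.375691920119656 [-0.37331231  0.15677673  0.15609966] 0.0845204944792261
(324, 384, 3) (324, 351, 3)
```

View pics/w4.png

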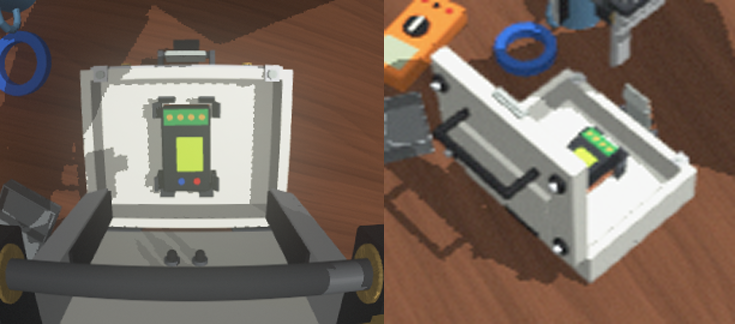

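The picture shows the module seated between all four locators, at (187,150). The right half shows the cover upright with the handle bar running from about (438,122) to (510,190).

Run:
```python
from h import *
from scipy.optimize import least_squares
c=np.array([.497,-.1295]);y=.234;ex=np.array([np.cos(y),np.sin(y),0]);ey=np.array([-np.sin(y),np.cos(y),0])
def bar(th,yy=0,px=-.140,pz=.069):
    h=np.array([*c,0])+.095*ex+np.array([0,0,.080])
    ux=-np.array(ex)*np.cos(th)+np.array([0,0,np.sin(th)])  # cover -x dir
    n=ex*np.sin(th)+np.array([0,0,np.cos(th)])
    return h+ux*(-px)+n*pz+ey*yy
s=390/110
T=[((u-390+.5)/s-.5+228,(v+.5)/s-.5+145) for u,v in [(482,40),(628,8)]]
S=[((u-384+.5)/2.7-.5+180,(v+.5)/2.7-.5+120) for u,v in [(438,121),(511,191)]]
for th in np.arange(1.35,1.8,.05):
    X=bar(th);print(round(th,2),X.round(4),(proj("top",X,1)-np.mean(T,0)).round(1),(proj("scene",X,1)-np.mean(S,0)).round(1))
print("cover edge top", [ (th,(proj("top",bar(th,.12,-.19,0),1)).round(1)) for th in (1.4,1.5,1.6,1.7)], (432-390+0)/s+228,118/s+145)
```

```text
1.35 [ 0.6251 -0.099   0.2317] [1.7 8.9] [ 6.5 -5.6]
1.4 [ 0.6324 -0.0972  0.2297] [1.1 6.5] [ 4.7 -3.9]
1.45 [ 0.6396 -0.0955  0.2273] [0.5 4.2] [ 2.9 -2. ]
1.5 [ 0.6467 -0.0938  0.2245] [-0.  2.] [ 1.2 -0.1]
1.55 [ 0.6537 -0.0922  0.2214] [-0.6 -0.1] [-0.5  1.8]
1.6 [ 0.6605 -0.0905  0.2179] [-1.2 -2.2] [-2.1  3.7]
1.65 [ 0.6671 -0.089   0.2141] [-1.7 -4.1] [-3.7  5.7]
1.7 [ 0.6735 -0.0874  0.2099] [-2.2 -6. ] [-5.2  7.8]
1.75 [ 0.6797 -0.0859  0.2055] [-2.7 -7.7] [-6.7  9.8]
cover edge top [(1.4, array([240. , 190.6])), (1.5, array([238.6, 184. ])), (1.6, array([237.2, 177.5])), (1.7, array([235.8, 171.1]))] 239.84615384615384 178.28205128205127
```

Call:
play_rows([
  [[0, 0, 0.02], -0.142, 0.3],
  [[0, 0, 0.01], -0.143, 0.55],
  [[0.01, 0.002, 0], -0.143, 0.55],
  [[0.015, 0.003, 0], -0.143, 0.55],
  [[0.02, 0.004, 0], -0.143, 0.55],
  [[0.02, 0.004, 0], -0.143, 0.55],
  [[0.02, 0.004, 0], -0.143, 0.55],
  [[0.02, 0.005, 0], -0.143, 0.55],
])

```text
time: 9.5
tcp_pos: [0.5813, -0.1079, 0.3303]
orientation: [-1.386, -2.816, 0.001]
contact_force: [0.6, 0.7, 0.2]
opening: 0.0421
gripper_force: 0.0
```

Call:
play_rows([
  [[0.02, 0.005, 0], -0.143, 0.55],
  [[0.02, 0.005, 0], -0.143, 0.55],
  [[0.02, 0.005, 0], -0.142, 0.55],
  [[0.01, 0, 0], 0, 0.55],
  [[0, 0, 0], 0, 0.55],
  [[0, 0, 0], 0, 0.55],
], grip_force=15)

```text
time: 10.1
tcp_pos: [0.6503, -0.0932, 0.3308]
orientation: [-1.945, -2.465, 0.002]
contact_force: [-0.7, -0.2, -0.8]
opening: 0.0421
gripper_force: 0.0
```

Run:
```python
from h import *
s=ctrl.sense();R=Ro.from_rotvec(s['orientation']).as_matrix();print(s['tcp_pos'],np.arctan2(R[1,0],R[0,0])%6.2832,s['contact_force'],s['opening'])
np.savez("w5.npz",p=s['tcp_pos'],o=s['orientation'])
im=vision.capture("wrist");cv2.imwrite("pics/w5.png",cv2.resize(im,(800,600),interpolation=cv2.INTER_CUBIC))
```

```text
[ 0.6502989  -0.09321066  0.33078293] 1.8054728319314088 [-0.68029746 -0.16809107 -0.8362184 ] 0.04205593026484665
```

View pics/w5.png

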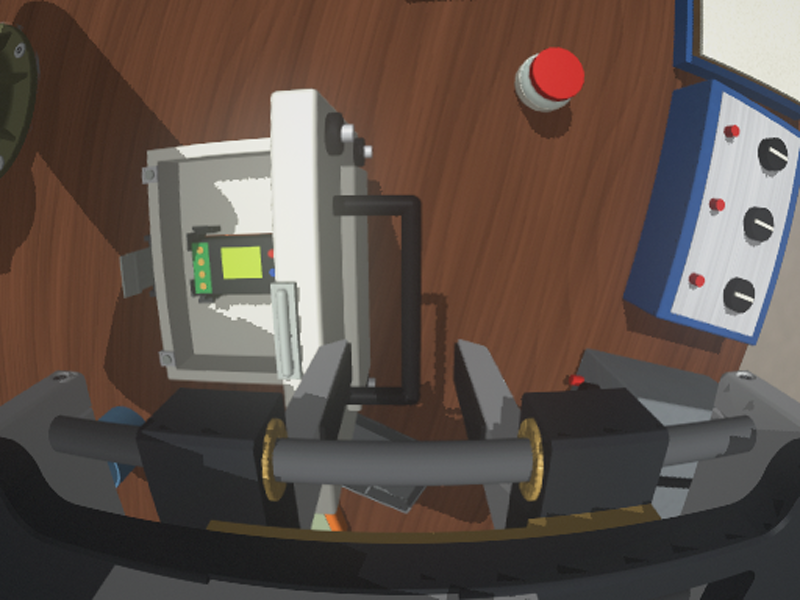

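The wrist picture shows the bar's centre line from about (410,203) to (411,397), with the cover's free edge at columns 271 to 318.

Run:
```python
from h import *
w=np.load("w5.npz");P=(w['p'],w['o']);k=1.5625
f=lambda u,v,z:wback(P,(u+.5)/k-.5,(v+.5)/k-.5,z)
c=np.array([.497,-.1295,0]);y=.234;ex=np.array([np.cos(y),np.sin(y),0]);ey=np.array([-np.sin(y),np.cos(y),0])
for n,u,v,z in [("bar",410,210,.2225),("bar",411,300,.2225),("bar",411,388,.2225),("edge in",273,200,.27),("edge out",318,200,.27)]:
    X=f(u,v,z);print(n,X.round(4),"fix",((X-c)@ex).round(4),((X-c)@ey).round(4))
# theta from bar fixture x
for th in (1.5,1.53,1.56,1.6): print(th,.095-.1561*np.cos(th+.458),.08+.1561*np.sin(th+.458))
print("tcp fix",(P[0]-c)@ex,(P[0]-c)@ey)
```

```text
bar [ 0.6422 -0.0358  0.2225] fix 0.1629 0.0575
bar [ 0.6553 -0.0875  0.2225] fix 0.1637 0.0042
bar [ 0.6689 -0.1432  0.2225] fix 0.164 -0.0532
edge in [ 0.575  -0.0433  0.27  ] fix 0.0959 0.0658
edge out [ 0.597  -0.0388  0.27  ] fix 0.1183 0.065
1.5 0.1539434511744067 0.22454369430608284
1.53 0.15825258902248757 0.22271061622021077
1.56 0.16250480380986995 0.22074910821241805
1.6 0.16807927029172756 0.21793705177952954
tcp fix 0.15753542168052523 -0.000245131986490527
```

Call:
play_rows([
  [[0.006, 0.001, -0.01], 0, 0.55],
  [[0, 0, -0.025], 0, 0.55],
  [[0, 0, -0.03], 0, 0.55],
  [[0, 0, -0.025], 0, 0.55],
  [[0, 0, -0.014], 0, 0.55],
  [[0, 0, 0], 0, 0.55],
])

```text
time: 10.75
tcp_pos: [0.6559, -0.0921, 0.2261]
orientation: [-1.945, -2.463, 0.002]
contact_force: [0.4, 0.1, 0.2]
opening: 0.042
gripper_force: 0.0
```

Call:
play_rows([
  [[0, 0, 0], 0, 0.7],
  [[0, 0, 0], 0, 0.8],
  [[0, 0, 0], 0, 0.85],
  [[0, 0, 0], 0, 0.9],
  [[0, 0, 0], 0, 1],
  [[0, 0, 0], 0, 1],
])

```text
time: 11.35
tcp_pos: [0.6567, -0.0922, 0.2286]
orientation: [1.947, 2.465, 0.0]
contact_force: [-0.8, -0.1, 2.4]
opening: 0.0117
gripper_force: 15.0
```

Run:
```python
import numpy as np
th=np.concatenate([[1.57,1.54,1.50],np.linspace(1.45,.12,22)])
x=.095-.1561*np.cos(th+.458);z=.08+.1561*np.sin(th+.458)
P=np.c_[x*np.cos(.234),x*np.sin(.234),z];Q=np.round(P-P[0],3);D=np.diff(Q,axis=0)
for i in range(0,len(D),8): print([[list(map(float,np.round(d,3))),0,1] for d in D[i:i+8]], th[min(i+8,len(th)-1)])
print(Q[-1])
```

```text
[[[-0.004, -0.001, 0.002], 0, 1], [[-0.006, -0.001, 0.002], 0, 1], [[-0.007, -0.002, 0.003], 0, 1], [[-0.009, -0.002, 0.003], 0, 1], [[-0.009, -0.002, 0.003], 0, 1], [[-0.01, -0.003, 0.001], 0, 1], [[-0.009, -0.002, 0.001], 0, 1], [[-0.01, -0.002, 0.001], 0, 1]] 1.1333333333333333
[[[-0.01, -0.003, 0.0], 0, 1], [[-0.009, -0.002, -0.001], 0, 1], [[-0.01, -0.002, -0.001], 0, 1], [[-0.009, -0.002, -0.002], 0, 1], [[-0.009, -0.003, -0.003], 0, 1], [[-0.009, -0.002, -0.003], 0, 1], [[-0.009, -0.002, -0.004], 0, 1], [[-0.009, -0.002, -0.004], 0, 1]] 0.6266666666666666
[[[-0.008, -0.002, -0.005], 0, 1], [[-0.008, -0.002, -0.005], 0, 1], [[-0.008, -0.002, -0.006], 0, 1], [[-0.007, -0.001, -0.007], 0, 1], [[-0.007, -0.002, -0.007], 0, 1], [[-0.007, -0.002, -0.007], 0, 1], [[-0.006, -0.001, -0.008], 0, 1], [[-0.005, -0.001, -0.008], 0, 1]] 0.12
[-0.194 -0.046 -0.055]
```

Call:
play_rows([
  [[-0.004, -0.001, 0.002], 0, 1],
  [[-0.006, -0.001, 0.002], 0, 1],
  [[-0.007, -0.002, 0.003], 0, 1],
  [[-0.009, -0.002, 0.003], 0, 1],
  [[-0.009, -0.002, 0.003], 0, 1],
  [[-0.01, -0.003, 0.001], 0, 1],
  [[-0.009, -0.002, 0.001], 0, 1],
  [[-0.01, -0.002, 0.001], 0, 1],
], grip_force=25)

```text
time: 12.15
tcp_pos: [0.5924, -0.1075, 0.2451]
orientation: [1.946, 2.464, 0.002]
contact_force: [2.5, -1.2, 2.5]
opening: 0.0113
gripper_force: 25.0
```

Call:
play_rows([
  [[-0.01, -0.003, 0.0], 0, 1],
  [[-0.009, -0.002, -0.001], 0, 1],
  [[-0.01, -0.002, -0.001], 0, 1],
  [[-0.009, -0.002, -0.002], 0, 1],
  [[-0.009, -0.003, -0.003], 0, 1],
  [[-0.009, -0.002, -0.003], 0, 1],
  [[-0.009, -0.002, -0.004], 0, 1],
  [[-0.009, -0.002, -0.004], 0, 1],
])

```text
time: 12.95
tcp_pos: [0.5176, -0.1253, 0.2253]
orientation: [-1.946, -2.465, 0.001]
contact_force: [1.9, 0.5, -4.0]
opening: 0.011
gripper_force: 25.0
```

Call:
play_rows([
  [[-0.008, -0.002, -0.005], 0, 1],
  [[-0.008, -0.002, -0.005], 0, 1],
  [[-0.008, -0.002, -0.006], 0, 1],
  [[-0.007, -0.001, -0.007], 0, 1],
  [[-0.007, -0.002, -0.007], 0, 1],
  [[-0.007, -0.002, -0.007], 0, 1],
  [[-0.006, -0.001, -0.007], 0, 1],
  [[0, 0, 0], 0, 1],
])

```text
time: 13.75
tcp_pos: [0.4668, -0.1376, 0.1808]
orientation: [-1.947, -2.465, 0.001]
contact_force: [3.3, -2.3, -8.5]
opening: 0.0106
gripper_force: 25.0
```

Call:
play_rows([
  [[-0.003, -0.001, -0.004], 0, 1],
  [[-0.002, 0, -0.003], 0, 1],
  [[-0.001, -0.001, -0.002], 0, 1],
  [[0, 0, 0], 0, 1],
])

```text
time: 14.15
tcp_pos: [0.4613, -0.1391, 0.1728]
orientation: [-1.946, -2.465, 0.0]
contact_force: [2.9, 1.1, -7.5]
opening: 0.0111
gripper_force: 25.0
```

Call:
play_rows([
  [[-0.001, 0, -0.002], 0, 1],
  [[-0.001, -0.001, -0.002], 0, 1],
  [[0, 0, 0], 0, 1],
])

```text
time: 14.45
tcp_pos: [0.4591, -0.1398, 0.1689]
orientation: [-1.946, -2.464, -0.0]
contact_force: [-1.3, 5.9, -2.5]
opening: 0.0108
gripper_force: 25.0
```

Call:
play_rows([
  [[-0.001, 0, -0.001], 0, 1],
  [[-0.001, 0, -0.001], 0, 1],
  [[0, 0, 0], 0, 1],
])

```text
time: 14.75
tcp_pos: [0.4581, -0.14, 0.1674]
orientation: [1.946, 2.465, 0.002]
contact_force: [5.3, 4.3, -3.1]
opening: 0.0112
gripper_force: 25.0
```

Call:
play_rows([
  [[0, 0, -0.001], 0, 1],
  [[0, 0, -0.001], 0, 1],
  [[0, 0, 0], 0, 1],
  [[0, 0, 0], 0, 1],
])

```text
time: 15.15
tcp_pos: [0.4572, -0.1403, 0.1653]
orientation: [-1.947, -2.465, 0.001]
contact_force: [-4.5, 3.1, 5.0]
opening: 0.011
gripper_force: 25.0
```

Call:
play_rows([
  [[0, 0, 0], 0, 1],
  [[0, 0, 0], 0, 0.85],
  [[0, 0, 0], 0, 0.7],
  [[0, 0, 0], 0, 0.6],
  [[0, 0, 0], 0, 0.6],
], grip_force=5)

```text
time: 15.65
tcp_pos: [0.4576, -0.1402, 0.1651]
orientation: [1.947, 2.465, 0.0]
contact_force: [-0.5, -1.1, 0.4]
opening: 0.0347
gripper_force: 0.0
```

Call:
play_rows([
  [[0, 0, 0.01], 0, 0.6],
  [[0, 0, 0.02], 0, 0.6],
  [[0, 0, 0.02], 0, 0.6],
  [[0, 0, 0.01], 0, 0.6],
  [[0, 0, 0], 0, 1],
  [[0, 0, 0], 0, 1],
  [[0, 0, 0], 0, 1],
])

```text
time: 16.35
tcp_pos: [0.4573, -0.1401, 0.2243]
orientation: [-1.946, -2.464, 0.001]
contact_force: [-0.9, -1.0, -0.4]
opening: 0.0169
gripper_force: 0.0
```

Run:
```python
from h import *
s=ctrl.sense();R=Ro.from_rotvec(s['orientation']).as_matrix();print(s['tcp_pos'],np.arctan2(R[1,0],R[0,0])%6.2832,s['contact_force'],s['opening'],s['gripper_force'])
c=np.array([.497,-.1295,0]);y=.234;ex=np.array([np.cos(y),np.sin(y),0]);ey=np.array([-np.sin(y),np.cos(y),0])
print((s['tcp_pos']-c)@ex,(s['tcp_pos']-c)@ey)
for th in (0,.05,.08):
    x=.095-.172*np.cos(th)+.024*np.sin(th);print(th,(c+x*ex).round(4),.08+.172*np.sin(th)+.024*np.cos(th)+.019)
im=vision.capture("wrist");cv2.imwrite("pics/w6.png",cv2.resize(im,(800,600),interpolation=cv2.INTER_CUBIC))
```

```text
[ 0.45725298 -0.14012869  0.22427586] 1.8047718815257963 [-0.8902878  -0.95015031 -0.38912041] 0.016932652118178192 0.0
-0.04112826010883098 -0.0011228685295479467
0 [ 0.4221 -0.1474  0.    ] 0.12300000000000001
0.05 [ 0.4235 -0.147   0.    ] 0.13156642336403587
0.08 [ 0.4245 -0.1468  0.    ] 0.13666856831396057
```

View pics/w6.png

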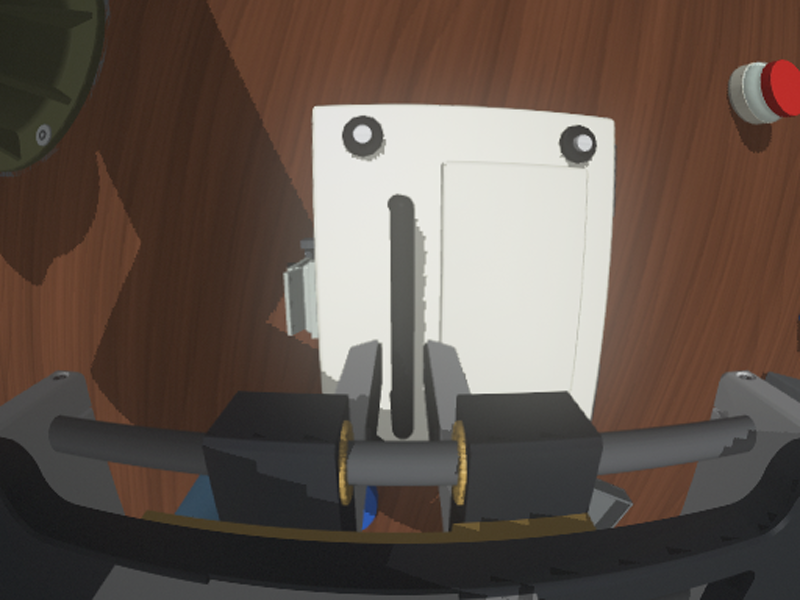

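The cover rests nearly level on module and catch. The bar is at column 402 and the catch at (300,300). Next I'll move the closed fingers over the pressing spot.

Call:
play_rows([
  [[-0.01, -0.002, 0], 0, 1],
  [[-0.015, -0.003, 0], 0, 1],
  [[-0.008, -0.002, 0], 0, 1],
  [[0, 0, -0.02], 0, 1],
  [[0, 0, -0.025], 0, 1],
  [[0, 0, -0.02], 0, 1],
  [[0, 0, -0.01], 0, 1],
  [[0, 0, 0], 0, 1],
])

```text
time: 17.2
tcp_pos: [0.424, -0.1471, 0.1493]
orientation: [-1.946, -2.464, 0.001]
contact_force: [0.2, 0.8, -0.4]
opening: 0.0006
gripper_force: 0.0
```

Call:
play_rows([
  [[0, 0, -0.004], 0, 1],
  [[0, 0, -0.002], 0, 1],
  [[0, 0, -0.001], 0, 1],
  [[0, 0, 0], 0, 1],
])

```text
time: 17.6
tcp_pos: [0.4246, -0.1473, 0.1434]
orientation: [1.947, 2.465, 0.0]
contact_force: [0.2, 0.0, 0.4]
opening: 0.0007
gripper_force: 0.0
```

Call:
play_rows([
  [[0, 0, -0.002], 0, 1],
  [[0, 0, -0.002], 0, 1],
  [[0, 0, -0.001], 0, 1],
  [[0, 0, -0.001], 0, 1],
  [[0, 0, 0], 0, 1],
])

```text
time: 18.1
tcp_pos: [0.4245, -0.1472, 0.137]
orientation: [-1.947, -2.465, 0.0]
contact_force: [-0.3, -0.3, 0.7]
opening: 0.0005
gripper_force: 0.0
```

Call:
play_rows([
  [[0, 0, -0.001], 0, 1],
  [[0, 0, -0.001], 0, 1],
  [[0, 0, 0], 0, 1],
])

```text
time: 18.4
tcp_pos: [0.4245, -0.1472, 0.135]
orientation: [-1.947, -2.465, 0.0]
contact_force: [0.1, -0.4, 0.4]
opening: 0.0002
gripper_force: 0.0
```

Call:
play_rows([
  [[0, 0, -0.001], 0, 1],
  [[0, 0, -0.001], 0, 1],
  [[0, 0, 0], 0, 1],
])

```text
time: 18.7
tcp_pos: [0.4245, -0.1472, 0.1331]
orientation: [-1.947, -2.466, 0.0]
contact_force: [0.3, 0.9, -0.4]
opening: 0.0007
gripper_force: 0.0
```

Call:
play_rows([
  [[0, 0, -0.001], 0, 1],
  [[0, 0, -0.001], 0, 1],
  [[0, 0, 0], 0, 1],
])

```text
time: 19.0
tcp_pos: [0.4244, -0.1473, 0.1312]
orientation: [-1.947, -2.465, 0.001]
contact_force: [-1.5, -0.3, 2.9]
opening: 0.0007
gripper_force: 1.7
```

Call:
play_rows([
  [[0, 0, -0.001], 0, 1],
  [[0, 0, 0], 0, 1],
])

```text
time: 19.2
tcp_pos: [0.4243, -0.1473, 0.1302]
orientation: [-1.947, -2.465, 0.001]
contact_force: [-3.8, -0.3, 4.6]
opening: 0.0006
gripper_force: 2.1
```

Call:
play_rows([
  [[0, 0, -0.001], 0, 1],
  [[0, 0, 0], 0, 1],
])

```text
time: 19.4
tcp_pos: [0.4244, -0.1473, 0.1292]
orientation: [-1.947, -2.465, 0.001]
contact_force: [-3.4, -0.8, 3.8]
opening: 0.0003
gripper_force: 2.1
```

Call:
play_rows([
  [[0, 0, -0.001], 0, 1],
  [[0, 0, 0], 0, 1],
])

```text
time: 19.6
tcp_pos: [0.4243, -0.1473, 0.1282]
orientation: [-1.947, -2.465, 0.001]
contact_force: [-4.9, -0.8, 4.8]
opening: 0.0006
gripper_force: 2.5
```

Call:
play_rows([
  [[0, 0, -0.001], 0, 1],
  [[0, 0, 0], 0, 1],
])

```text
time: 19.8
tcp_pos: [0.4243, -0.1473, 0.1272]
orientation: [-1.947, -2.465, 0.001]
contact_force: [-3.7, -0.7, 5.5]
opening: 0.0008
gripper_force: 2.4
```

Call:
play_rows([
  [[0, 0, -0.0005], 0, 1],
  [[0, 0, 0], 0, 1],
])

```text
time: 20.0
tcp_pos: [0.4243, -0.1473, 0.1268]
orientation: [-1.947, -2.465, 0.001]
contact_force: [-5.2, -1.4, 6.1]
opening: 0.0008
gripper_force: 2.8
```

Call:
play_rows([
  [[0, 0, -0.0005], 0, 1],
  [[0, 0, 0], 0, 1],
])

```text
time: 20.2
tcp_pos: [0.4243, -0.1473, 0.1262]
orientation: [-1.947, -2.465, 0.001]
contact_force: [-3.8, -1.9, 5.7]
opening: 0.0006
gripper_force: 2.6
```

Call:
play_rows([
  [[0, 0, -0.0005], 0, 1],
  [[0, 0, 0], 0, 1],
])

```text
time: 20.4
tcp_pos: [0.4243, -0.1473, 0.1257]
orientation: [-1.947, -2.465, 0.001]
contact_force: [-4.0, -2.0, 4.9]
opening: 0.0004
gripper_force: 2.2
```

Call:
play_rows([
  [[0, 0, -0.0005], 0, 1],
  [[0, 0, 0], 0, 1],
])

```text
time: 20.6
tcp_pos: [0.4244, -0.1473, 0.1252]
orientation: [-1.947, -2.465, 0.001]
contact_force: [-4.1, -0.7, 3.9]
opening: 0.0005
gripper_force: 2.0
```

Call:
play_rows([
  [[0, 0, -0.0005], 0, 1],
  [[0, 0, 0], 0, 1],
])

```text
time: 20.8
tcp_pos: [0.4244, -0.1473, 0.1247]
orientation: [-1.947, -2.465, 0.001]
contact_force: [-2.9, -1.1, 3.8]
opening: 0.0002
gripper_force: 2.1
```

Call:
play_rows([
  [[0, 0, -0.0005], 0, 1],
  [[0, 0, 0], 0, 1],
])

```text
time: 21.0
tcp_pos: [0.4244, -0.1473, 0.1242]
orientation: [-1.947, -2.465, 0.001]
contact_force: [-4.6, -1.0, 5.9]
opening: 0.0006
gripper_force: 2.7
```

Call:
play_rows([
  [[0, 0, -0.0005], 0, 1],
  [[0, 0, 0], 0, 1],
])

```text
time: 21.2
tcp_pos: [0.4244, -0.1473, 0.1238]
orientation: [-1.947, -2.465, 0.001]
contact_force: [-5.3, -0.8, 7.2]
opening: 0.0008
gripper_force: 3.5
```

Call:
play_rows([
  [[0, 0, -0.0005], 0, 1],
  [[0, 0, 0], 0, 1],
])

```text
time: 21.4
tcp_pos: [0.4243, -0.1474, 0.1233]
orientation: [-1.947, -2.465, 0.001]
contact_force: [-6.5, -1.5, 8.3]
opening: 0.0006
gripper_force: 3.8
```

Call:
play_rows([
  [[0, 0, 0], 0, 1],
  [[0, 0, 0], 0, 1],
])

```text
time: 21.6
tcp_pos: [0.4243, -0.1473, 0.1233]
orientation: [-1.947, -2.465, 0.001]
contact_force: [-6.3, -1.6, 7.6]
opening: 0.0005
gripper_force: 3.9
```

Call:
play_rows([
  [[0, 0, -0.0005], 0, 1],
  [[0, 0, 0], 0, 1],
])

```text
time: 21.8
tcp_pos: [0.4243, -0.1474, 0.1229]
orientation: [-1.947, -2.465, 0.001]
contact_force: [-7.2, -1.5, 9.1]
opening: 0.0002
gripper_force: 4.6
```

Call:
play_rows([
  [[0, 0, -0.0005], 0, 1],
  [[0, 0, 0], 0, 1],
])

```text
time: 22.0
tcp_pos: [0.4243, -0.1474, 0.1228]
orientation: [-1.947, -2.465, 0.001]
contact_force: [-8.8, -0.3, 15.5]
opening: 0.0006
gripper_force: 7.9
```

Call:
play_rows([
  [[0, 0, 0.001], 0, 1],
  [[0, 0, 0], 0, 1],
])

```text
time: 22.2
tcp_pos: [0.4245, -0.1473, 0.1234]
orientation: [1.947, 2.465, -0.0]
contact_force: [-5.6, -0.8, 8.0]
opening: 0.0008
gripper_force: 4.3
```

Call:
play_rows([
  [[0, 0, 0.001], 0, 1],
  [[0, 0, 0], 0, 1],
])

```text
time: 22.4
tcp_pos: [0.4247, -0.1472, 0.1243]
orientation: [1.947, 2.465, 0.0]
contact_force: [-2.5, -0.2, 5.1]
opening: 0.0003
gripper_force: 2.6
```

Call:
play_rows([
  [[0, 0, 0.001], 0, 1],
  [[0, 0, 0], 0, 1],
])

```text
time: 22.6
tcp_pos: [0.4246, -0.1472, 0.1251]
orientation: [1.947, 2.466, 0.0]
contact_force: [-0.1, -0.6, 0.4]
opening: 0.0001
gripper_force: 0.0
```

Contact is lost at 0.125 m, compared with 0.132 m before pressing, so the cover is staying down. I'll retreat and check.

Call:
play_rows([
  [[0, 0, 0.01], 0, 1],
  [[0, 0, 0.03], 0, 1],
  [[0, 0, 0.04], 0, 1],
  [[0, 0, 0.04], 0, 1],
  [[0, 0, 0], 0, 1],
  [[0, 0, 0], 0, 1],
])

```text
time: 23.2
tcp_pos: [0.4246, -0.1472, 0.2457]
orientation: [1.946, 2.464, 0.001]
contact_force: [-0.5, -0.4, 0.2]
opening: 0.0006
gripper_force: 0.0
```

Run:
```python
from h import *
s=ctrl.sense();print(s['time'],s['tcp_pos'],s['contact_force'])
w=vision.capture("wrist");sc=vision.capture("scene")
a=cv2.resize(w[50:290,150:400],None,fx=1.6,fy=1.6,interpolation=cv2.INTER_CUBIC)
b=cv2.resize(sc[115:235,180:305],None,fx=3.2,fy=3.2,interpolation=cv2.INTER_CUBIC)
cv2.imwrite("pics/end.png",np.hstack([a,b[:384]]))
```

```text
23.2 [ 0.42461406 -0.14722233  0.24574534] [-0.54739141 -0.42142926  0.1514876 ]
```

View pics/end.png

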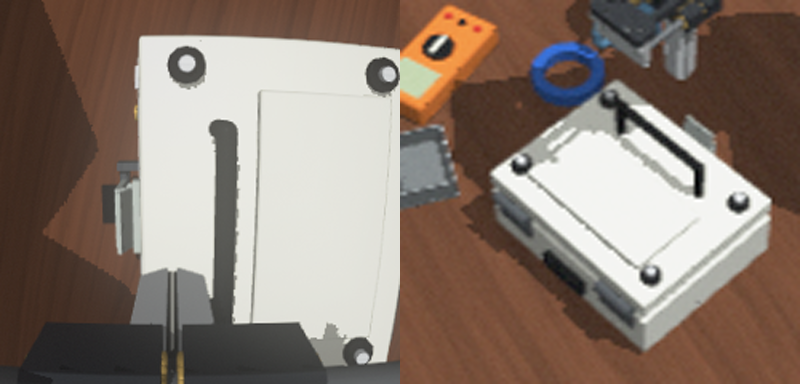

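The cover looks shut, with the catch at its front edge at (128,215). A light touch will confirm that it stayed down.

Call:
play_rows([
  [[0, 0, -0.04], 0, 1],
  [[0, 0, -0.04], 0, 1],
  [[0, 0, -0.03], 0, 1],
  [[0, 0, -0.005], 0, 1],
  [[0, 0, -0.003], 0, 1],
  [[0, 0, 0], 0, 1],
  [[0, 0, 0], 0, 1],
])

```text
time: 24.0
tcp_pos: [0.4251, -0.1475, 0.1283]
orientation: [1.946, 2.464, 0.001]
contact_force: [-0.2, -0.4, 0.9]
opening: 0.0002
gripper_force: 0.0
```

Call:
play_rows([
  [[0, 0, -0.001], 0, 1],
  [[0, 0, 0], 0, 1],
])

```text
time: 24.2
tcp_pos: [0.4247, -0.1473, 0.1266]
orientation: [1.946, 2.465, 0.0]
contact_force: [0.3, 0.0, -1.1]
opening: 0.0005
gripper_force: 0.0
```

There is no contact at 0.1266 m, well below the height an unlatched cover would return to (about 0.130 m), so it is latched. I'll retreat and hand in.

Call:
play_rows([
  [[0, 0, 0.02], 0, 1],
  [[0, 0, 0.04], 0, 1],
  [[0, 0, 0.04], 0, 1],
  [[0, 0, 0], 0, 1],
  [[0, 0, 0], 0, 1],
])

```text
time: 24.7
tcp_pos: [0.4246, -0.1472, 0.2265]
orientation: [1.946, 2.464, 0.001]
contact_force: [1.1, -0.1, -0.1]
opening: 0.0003
gripper_force: 0.0
```

```bash
python3 -c "
from plant import order
print(order.sign_off())"
```

```text
the job is handed in; nothing more can be done
None
```

The module is in the nest, the cover is down and latched, and the job was handed in at about 25 s with no verdict returned; the wrist force read 15.5 N for one step as the cover met the studs (limit 15 N on the studs themselves), and I backed off at once.

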